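Hand over the fuller disinfectant can for the empty tube rack

TASK

The empty orange tube rack is to be sprayed with disinfectant. First slide it along the table (do not lift it) until it lies wholly on the white paper pad; then lift the two identical spray cans out of their stand in turn, feel which is the heavier, that is the fuller one, and leave the lighter one standing back in the stand. Finish while holding the fuller can upright, about 10 cm clear above the middle of the rack, and keep hold of it so that I can take it from the gripper; leave the tape, the marker and the tape dispenser where they are.

Things in the scene. Friction and masses are not known exactly. Their poses are not given: they have to be found in the camera images.
- rack: empty orange plastic tube rack with 50 holes, loose, about 0.16 kg, flat on the table: 122 mm (x) by 235 mm (y) by 41 mm high. Base slab 116 x 232 mm, 0 to 14 mm high; hole plate 118 x 234 mm, 32 to 40 mm high; open between. Origin: centre of its underside, x along the short side, y along the long side. Starts beyond the pad's +y end, nearly in line with it
- pad: white quilted paper pad flat on the blue table cloth, fixed, 180 mm (x) by 300 mm (y), under 2 mm thick: things slide onto it freely. Origin: its centre, x along the short side, y along the long side. The rack lies wholly on it when their centres agree within about 30 mm and their long sides run alike
- can_a: upright aluminium spray can, white sleeve and button, looks just like the other: body 50 mm in diameter up to 116 mm, then shoulder and button to 151 mm. Origin: centre of its underside, z up; yaw is of no matter. Starts in a well of the stand. Grip the body with the pads 85 to 115 mm above its base. It weighs 0.07 to 0.4 kg; the fuller can is at least 0.13 kg (1.3 N) heavier than the other
- can_b: upright aluminium spray can, white sleeve and button, looks just like the other: body 50 mm in diameter up to 116 mm, then shoulder and button to 151 mm. Origin: centre of its underside, z up; yaw is of no matter. Starts in a well of the stand. Grip the body with the pads 85 to 115 mm above its base. It weighs 0.07 to 0.4 kg; the fuller can is at least 0.13 kg (1.3 N) heavier than the other
- stand: grey plastic block fixed to the table on four rubber feet, 84 mm (x) by 204 mm (y) by 36 mm high, with two round wells for spray cans. Origin: centre of its underside on the table, x along the short side, y along the long side through both wells
- well_1 (a point): centre of the floor of the stand's well at its +y end: 54 mm in diameter, 26 mm deep with a 3 mm chamfered mouth; floor 10 mm above the table. A can standing in it has its origin here
- well_2 (a point): the same for the well at the stand's -y end, 112 mm from the other
- plaster_roll: bystander: white roll of surgical tape lying flat, 41 mm across, 25 mm high; origin: centre of its underside
- marker: bystander: black marker pen lying on the table, 136 mm long (y), 14 mm thick; origin: centre of its underside
- tape_snail: bystander: tape dispenser standing on its foot, 20 x 72 mm (y), 60 mm high; origin: centre of its underside

How it is judged (in metres and radians):
On the way, in this order (a step that is already met when the one before it is completed fails the run):
1. the rack lies wholly on the paper pad, at rest (x of rack in the frame of pad between -0.03 and 0.03 m and y of rack in the frame of pad between -0.033 and 0.033 m and angle between the y axis of rack and the y axis of pad, either way round below 0.28 rad and linear speed of rack below 0.01 m/s and height (world z) of rack below 0.006 m), for 0.2 s.
2. the lighter can is lifted clear of the stand while the heavier one stands in its well (weighing on the stand with over 2 N) (((height (world z) of can_a above 0.038 m and angle between can_a's own z axis and vertical below 0.25 rad and contact force between can_a and the fingers above 1 N and contact force between can_a and stand below 0.05 N and contact force between can_a and rack below 0.05 N and (horizontal distance between can_b and well_1 below 0.006 m or horizontal distance between can_b and well_2 below 0.006 m) and height (world z) of can_b below 0.016 m and angle between can_b's own z axis and vertical below 0.12 rad and contact force between can_b and the fingers below 0.05 N and linear speed of can_b below 0.02 m/s and contact force between can_b and stand above 2 N) or (height (world z) of can_b above 0.038 m and angle between can_b's own z axis and vertical below 0.25 rad and contact force between can_b and the fingers above 1 N and contact force between can_b and stand below 0.05 N and contact force between can_b and rack below 0.05 N and (horizontal distance between can_a and well_1 below 0.006 m or horizontal distance between can_a and well_2 below 0.006 m) and height (world z) of can_a below 0.016 m and angle between can_a's own z axis and vertical below 0.12 rad and contact force between can_a and the fingers below 0.05 N and linear speed of can_a below 0.02 m/s and contact force between can_a and stand above 2 N))), for 0.2 s.
3. the heavier can is held upright and still above the middle of the rack, the lighter one standing in its well again (weighing under 2 N), let go (((height (world z) of can_a between 0.09 and 0.22 m and angle between can_a's own z axis and vertical below 0.25 rad and contact force between can_a and the fingers above 1 N and contact force between can_a and stand below 0.05 N and contact force between can_a and rack below 0.05 N and horizontal distance between can_a and rack below 0.045 m and linear speed of can_a below 0.03 m/s and (horizontal distance between can_b and well_1 below 0.006 m or horizontal distance between can_b and well_2 below 0.006 m) and height (world z) of can_b below 0.016 m and angle between can_b's own z axis and vertical below 0.12 rad and contact force between can_b and the fingers below 0.05 N and linear speed of can_b below 0.02 m/s and contact force between can_b and stand below 2 N) or (height (world z) of can_b between 0.09 and 0.22 m and angle between can_b's own z axis and vertical below 0.25 rad and contact force between can_b and the fingers above 1 N and contact force between can_b and stand below 0.05 N and contact force between can_b and rack below 0.05 N and horizontal distance between can_b and rack below 0.045 m and linear speed of can_b below 0.03 m/s and (horizontal distance between can_a and well_1 below 0.006 m or horizontal distance between can_a and well_2 below 0.006 m) and height (world z) of can_a below 0.016 m and angle between can_a's own z axis and vertical below 0.12 rad and contact force between can_a and the fingers below 0.05 N and linear speed of can_a below 0.02 m/s and contact force between can_a and stand below 2 N))), for 0.2 s.
At the end, for the whole second after the job is handed in: Rack wholly on the pad (centre within 30 mm across, 33 mm along, 16 deg). Lighter can upright on the floor of a well, untouched. Heavier can held still in the fingers, within 14 deg of upright, axis within 45 mm of the rack centre, base 90 to 220 mm above the table, touching neither rack nor stand (all of step 1 and ((height (world z) of can_a between 0.09 and 0.22 m and angle between can_a's own z axis and vertical below 0.25 rad and contact force between can_a and the fingers above 1 N and contact force between can_a and stand below 0.05 N and contact force between can_a and rack below 0.05 N and horizontal distance between can_a and rack below 0.045 m and linear speed of can_a below 0.03 m/s and (horizontal distance between can_b and well_1 below 0.006 m or horizontal distance between can_b and well_2 below 0.006 m) and height (world z) of can_b below 0.016 m and angle between can_b's own z axis and vertical below 0.12 rad and contact force between can_b and the fingers below 0.05 N and linear speed of can_b below 0.02 m/s and contact force between can_b and stand below 2 N) or (height (world z) of can_b between 0.09 and 0.22 m and angle between can_b's own z axis and vertical below 0.25 rad and contact force between can_b and the fingers above 1 N and contact force between can_b and stand below 0.05 N and contact force between can_b and rack below 0.05 N and horizontal distance between can_b and rack below 0.045 m and linear speed of can_b below 0.03 m/s and (horizontal distance between can_a and well_1 below 0.006 m or horizontal distance between can_a and well_2 below 0.006 m) and height (world z) of can_a below 0.016 m and angle between can_a's own z axis and vertical below 0.12 rad and contact force between can_a and the fingers below 0.05 N and linear speed of can_a below 0.02 m/s and contact force between can_a and stand below 2 N))); the arm keeps its last pose, push and grip.
It fails at once if the rack is lifted off the table or tipped (height (world z) of rack above 0.015 m or angle between rack's own z axis and vertical above 0.2 rad).
It fails at once if a can is tipped over (angle between any of can_a, can_b's own z axis and vertical above 0.6 rad).
It fails at once if the roll of tape, the marker or the tape dispenser is moved (distance of any of plaster_roll, marker, tape_snail from where it was at the start of the episode above 0.02 m).
It also fails if it takes over 72 s, if anything falls off the work surface, if the arm or the gripper's body presses on something with over 40 N, if the wrist force passes 120 N, or if a joint passes its speed limit or range.

ROBOT

A 7-joint arm with a two-finger parallel gripper is mounted at the origin on a cart in front of the work surface, level with it; the furniture and walls round the work are solid. World frame = base frame: x ahead of the robot, y to its left, z up, the work surface at z = 0. Lengths are in mm, angles in rad, forces in N, time in s.
With the tool pointing down it reaches from about 425 to 800 mm from the base axis. Payload 8.3 kg.
Tool frame: the origin (TCP) lies at the very end of the fingers, on their centre line; the grasp point (between the pads) lies ctrl.grasp_offset behind it (ctrl.grasp_offset is the distance from the TCP to the grasp point, in mm); z points along the fingers, y is the line along which they close (so a half turn about z gives the same grasp; the last joint's range is limited). The gripper opens to 85 mm and grips with 20 to 120 N. Pads are 22 mm wide; open, the fingers measure 114 mm over their backs; the gripper's body (76 mm by 85 mm) begins 54 mm behind the grasp point. The pads swing forward as they close: fully open they stand 13 mm farther back than shut.
Start: joints at [-1.181, 0.383, 0.016, 1.37, -0.006, 1.388, -0.046], TCP at [273.376, 562.022, 231.279] pointing down, gripper open.
Joint ranges: [-2.95, 2.95], [-0.25, 2.06], [-1.52, 1.56], [0.18, 2.33], [-1.44, 4.58], [0.02, 2.06], [-3.01, 3.01]. Speed limits (rad/s): [2.39, 2.39, 3.01, 3.01, 3.14, 3.14, 3.14].

INTERFACE

Orientations are given as a unit quaternion [w, x, y, z].
In Python, from rig import observe, optics, ctrl, finder gives the robot as it stands. The module is installed in compiled form; this text tells all that it offers.
- The arm moves only by the tool tcp_steps, called after "Request:" as a command line: name --argument value ..., lists and objects as JSON in quotes. Schema: {"type":"object","properties":{"segments":{"type":"string"},"force":{"type":"number"},"only":{"type":"string"},"quiet":{"type":"boolean"},"lines":{"type":"string"}},"required":["segments"],"additionalProperties":false}. segments is a string of 1 to 12 rows, parted by semicolons, with the numbers parted by commas; each row has 5 numbers: the opening from 0.0 (shut) to 1.0 (fully open), then dx, dy, dz in units of 5 mm, then a turn about the tool's z in units of 0.1 rad; each row is the pose to reach, as a shift and turn from the pose commanded when the call began, along the tool's axes at that moment; what a row does not reach only later rows make up. A row lasts 1/8 s, in which the tool goes at most 62.5 mm and 0.188 rad, less where a joint would pass 70% of its speed; a pose out of reach is approached as far as the arm can. The fingers move at their own pace and stop on an object; force is the grip in N (left out, the last holds). Time passes only in rows, so rows that do not move let the fingers close. The tool returns the time, the measured TCP pose, the force, the opening and the grip force at its end. only (a regular expression) keeps the lines of the reply that match it, lines (a string "A,B") keeps lines A to B, and quiet returns only ok. Input that does not fit is refused with a message, and nothing moves.
- observe(): the state, without advancing time (a new reading comes with each control period).
- optics.snapshot(name): name is "side" or "top"; returns a dict with "image" (480x640x3 uint8, red, green, blue), "intrinsics" (3x3 intrinsics, pixels), "dist_coeffs" ([k1, k2, p1, p2, k3] as OpenCV has them; the pictures are not rectified), "cam_to_world" (4x4, takes a point from camera to world coordinates). Camera axes: x right, y down, z forward; pixel columns grow to the right and rows downward; lengths in mm; the calibration is good to about 2 mm. A picture is of the moment at which its call begins. There is no depth.
- ctrl.close_job(): hands the job in; it is judged then, once.
Trained networks look in a picture, given as the dict that the camera call returned (one of the last four; its "shot" number tells which), for a name from the list of things; names that differ only in an ending like _2 or _b are one class to them, and where a whole thing is asked for, a point or a joint stands for the part that bears it (a point fixed in the world has none). Each returns a list of dicts, best first, with "score" (0 to 1); they miss things now and then, are a little off and sometimes report something else, mostly with a low value. They report only what shows in the picture. A call takes as long as a camera call.
- finder.spot_in(picture, name): "centre" ([column, row] in pixels, amid what is visible of it).
- finder.outline_of(picture, name): "mask" (480x640 bool, what is visible of it) and "centre" ([column, row] in pixels, amid what is visible of it).
The state is a dict: "time_s": time; "q": joint angles; "joint_vel": joint speeds; "effort": joint torques, N m; "eef_pos": TCP position; "ee_rot": TCP orientation; "contact_force": force on the tool from outside, world axes, zero at the start; "ft_torque": the same for the moment, N m; "finger_gap": opening from 0.0 (shut) to 1.0 (fully open); "grip_force": force on a finger pad.
Only numpy, scipy, OpenCV 4.12 (cv2) and the standard library are available. Lean on these libraries where they do the work, as an engineer would, in place of code of your own. Each camera call takes 0.05 s, during which the arm holds its last target. There are 200 camera calls.

## Working session

There is one attempt and no reset: what is moved stays moved. The work goes in short steps, Python scripts to look and compute and a tool call to move; the robot and the scene stay as the last step left them, time stands still between calls to the robot, and variables do not carry over. Pictures are saved under pics/ and viewed, at most 10 in all, crops included, and the job is handed in when it is done.

```bash
mkdir -p pics
```

Create h.py:
```python
import numpy as np,cv2
from rig import observe,optics,ctrl,finder
def ray(s,px):
    p=cv2.undistortPoints(np.array([[px]],float),np.array(s["intrinsics"],float),np.array(s["dist_coeffs"],float))[0,0]
    T=np.array(s["cam_to_world"]);return T[:3,3],T[:3,:3]@np.array([p[0],p[1],1])
def at(s,px,z):
    o,d=ray(s,px);return (o+d*(z-o[2])/d[2])[:2]
def quad(s,m,z):
    c=max(cv2.findContours(m.astype(np.uint8),0,2)[0],key=cv2.contourArea)[:,0]
    P=np.array([at(s,p,z) for p in c],np.float32)
    return cv2.minAreaRect(P)
def proj(s,P):
    T=np.linalg.inv(np.array(s["cam_to_world"]));r=cv2.Rodrigues(T[:3,:3])[0]
    return cv2.projectPoints(np.array(P,float).reshape(-1,1,3),r,T[:3,3],np.array(s["intrinsics"],float),np.array(s["dist_coeffs"],float))[0][:,0]
def save(s,n): cv2.imwrite(f"pics/{n}.png",s["image"][:,:,::-1])
```

Run:
```python
from h import *
np.set_printoptions(precision=3,suppress=True)
print(ctrl.grasp_offset,observe())
Z=dict(rack=40,pad=1,can_a=130,stand=36,plaster_roll=25,marker=10,tape_snail=60)
for n in("top","side"):
    s=optics.snapshot(n);save(s,n);print(n,np.array(s["cam_to_world"])[:3,3])
    for k,z in Z.items():
        for r in finder.outline_of(s,k)[:3]:
            print(k,round(r["score"],2),np.array(r["centre"]),at(s,r["centre"],z),quad(s,r["mask"],z),r["mask"].sum())
```

```text
18.700000000000003 {'time_s': 0.0, 'q': array([-1.181,  0.384,  0.016,  1.371, -0.006,  1.388, -0.046]), 'joint_vel': array([-0.002, -0.002,  0.001, -0.001, -0.001, -0.   , -0.001]), 'effort': array([ -0.   , -62.759,   0.844, -37.184,   0.016,   0.014,  -0.   ]), 'eef_pos': array([273.136, 561.581, 230.245]), 'ee_rot': array([-0.   ,  0.224,  0.974, -0.001]), 'contact_force': array([ 0.278,  0.049, -0.117]), 'ft_torque': array([0.01 , 0.048, 0.041]), 'grip_force': 0.0, 'finger_gap': 0.9986396466943347}
top [ 193.175  -41.776 1525.266]
rack 0.89 [228.7 215.2] [505.056 231.022] ((510.59918212890625, 229.14456176757812), (240.72586059570312, 126.129638671875), 80.98565673828125) 3873
pad 0.58 [312.1 219.2] [507.671   5.033] ((509.1542053222656, 17.071884155273438), (302.7529602050781, 184.67453002929688), 84.79896545410156) 6080
can_a 0.75 [451.  233.6] [ 453.112 -351.937] ((451.4437255859375, -346.2478332519531), (49.887813568115234, 75.88888549804688), 45.3809928894043) 513
can_a 0.68 [405.6 227.3] [ 466.309 -236.245] ((465.93017578125, -236.028076171875), (50.101646423339844, 69.801
[... 882 characters left out ...]
1650390625, -308.3018493652344), (254.7178497314453, 46.03363037109375), 43.78172302246094) 469
stand 0.66 [252.7 220.8] [ 509.253 -257.74 ] ((488.5877990722656, -277.86212158203125), (240.27349853515625, 115.9316635131836), 82.88348388671875) 827
marker 0.68 [313.2 252.9] [513.855  -0.716] ((522.43798828125, 22.37677001953125), (289.62738037109375, 182.75228881835938), 84.34596252441406) 2451
marker 0.5 [324.6 228.6] [377.07  -58.265] ((368.5179748535156, -69.07781219482422), (21.49559783935547, 136.91615295410156), 3.048309087753296) 139
tape_snail 0.22 [259.1 202.6] [ 435.345 -292.978] ((431.8429870605469, -286.9456481933594), (262.4833068847656, 52.4371452331543), 44.130210876464844) 526
```

View pics/top.png

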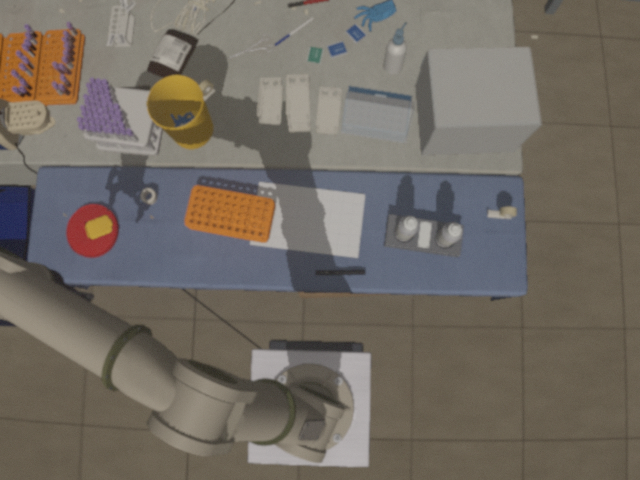

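View pics/side.png

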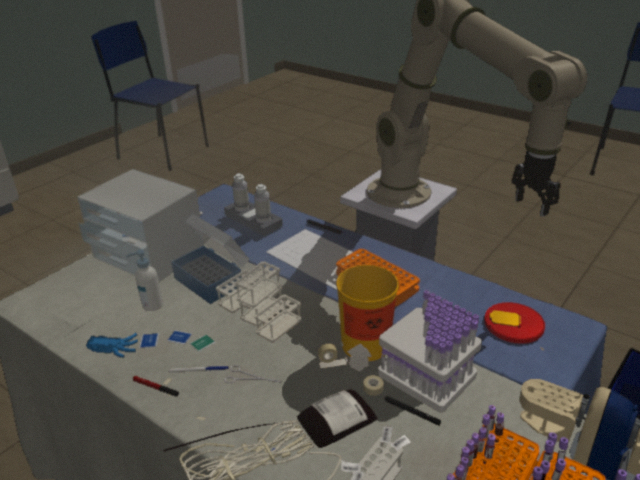

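The top view shows the rack at about (230,213), with its -y end overlapping the pad at (310,220). The stand with both cans is at (424,235), the marker at (340,271) and the tape roll at (148,195). I'll push the rack's +y end with both half-open fingers, which keeps the contact stable.

Add to h.py:
```python
from scipy.spatial.transform import Rotation as Ro
def R():
    q=np.array(observe()["ee_rot"]);return Ro.from_quat(q[[1,2,3,0]])
def go(p,yang=None):
    """tool shift to world TCP p; turn so tool y lies at world angle yang (deg)"""
    o=observe();r=R();d=r.inv().apply(np.array(p)-o["eef_pos"]);y=r.as_matrix()[:,1];a=np.degrees(np.arctan2(y[1],y[0]))
    t=None if yang is None else -np.radians((yang-a+90)%180-90)
    print("shift",d.round(1),"turn",t,"yang",a.round(1))
```

Run:
```python
from h import *
s=optics.snapshot("top")
# predicted outlines vs. picture
def box(c,yaw,hx,hy,z):
    a=np.radians(yaw);M=np.array([[np.cos(a),-np.sin(a)],[np.sin(a),np.cos(a)]])
    return [[*(np.array(c)+M@np.array(k)),z] for k in((hx,hy),(hx,-hy),(-hx,-hy),(-hx,hy))]
im=cv2.resize(s["image"][:,:,::-1][160:290,170:490],None,fx=2.5,fy=2.5,interpolation=2).copy()
for b,c in((box((514,232),-9,59,117,40),(255,0,0)),(box((509.2,17),-5.2,90,150,1),(0,0,255)),(box((468,-296),-7.1,42,102,36),(0,255,0))):
    P=((proj(s,b)+.5-[170,160])*2.5).astype(int);cv2.polylines(im,[P],True,c,1)
cv2.imwrite("pics/ov.png",im)
go([537,380,231],-9)
```

```text
shift [-3.167e+02 -4.830e+01  3.000e-01] turn 1.2751072279496167 yang 64.1
```

View pics/ov.png

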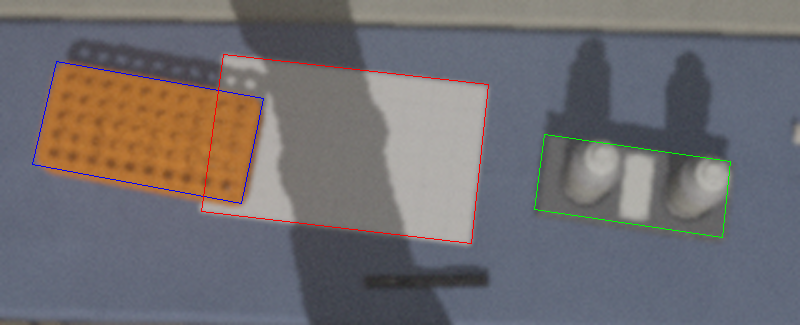

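The predicted outlines of rack, pad and stand all match the picture. Now I'll move behind the rack.

Careful with the scale: shifts go in units of 5 mm and turns go in units of 0.1 rad. That gives: -24 mm is -4.8, -316 mm is -63.2, 1.275 rad is 12.75.

Request:
tcp_steps --segments "0.65,-10.6,-1.6,0,1.8;0.65,-21.2,-3.2,0,3.6;0.65,-31.8,-4.8,0,5.4;0.65,-42.4,-6.4,0,7.2;0.65,-53,-8,0,9;0.65,-63.2,-9.6,0,10.8;0.65,-63.2,-9.6,0,12.6;0.65,-63.2,-9.6,0,12.75;0.65,-63.2,-9.6,0,12.75" --force 30

```text
time_s: 1.98
eef_pos: [535.7, 381.7, 231.2]
ee_rot: [-0.0, 0.759, 0.652, -0.0]
contact_force: [-0.8, -0.4, 0.2]
finger_gap: 0.65
grip_force: 0.0
```

Run:
```python
from h import *
go([537,380,9],-9)
```

```text
shift [ -1.5   1.7 222.2] turn 0.005578100110298996 yang -8.7
```

Request:
tcp_steps --segments "0.65,-0.2,0.4,12,0;0.65,-0.2,0.4,24,0;0.65,-0.2,0.4,36,0;0.65,-0.2,0.4,41,0;0.65,-0.2,0.4,44.4,0;0.65,-0.2,0.4,44.4,0"

```text
time_s: 2.72
eef_pos: [537.6, 379.7, 8.6]
ee_rot: [-0.0, 0.76, 0.65, -0.001]
contact_force: [0.8, 0.0, 0.4]
finger_gap: 0.649
grip_force: 0.0
```

Run:
```python
from h import *
go([525,184,9],-6)
```

```text
shift [-195.3   17.7   -0.2] turn -0.05003576188740924 yang -8.9
```

Scaled: -195 mm is -39, -187 mm is -37.4, -0.05 rad is -0.5.

Request:
tcp_steps --segments "0.65,-2,0.2,0,0;0.65,-4,0.4,0,0;0.65,-7.6,0.6,0,-0.1;0.65,-11.2,1,0,-0.15;0.65,-15.2,1.4,0,-0.2;0.65,-19.2,1.8,0,-0.25;0.65,-23.2,2.2,0,-0.3;0.65,-27.2,2.6,0,-0.35;0.65,-31.2,3,0,-0.4;0.65,-35,3.4,0,-0.45;0.65,-37.4,3.6,0,-0.5;0.65,-39,3.6,0,-0.5"

```text
time_s: 4.22
eef_pos: [525.6, 183.0, 9.2]
ee_rot: [-0.0, 0.744, 0.668, -0.0]
contact_force: [-0.3, 1.6, 1.9]
finger_gap: 0.652
grip_force: 0.8
```

Run:
```python
from h import *
s=optics.snapshot("top");save(s,"push1")
for r in finder.outline_of(s,"rack")[:1]: print(r["score"],at(s,r["centre"],40),quad(s,r["mask"],40))
print(observe()["eef_pos"],observe()["contact_force"]);go([520,146,9],-5)
```

```text
0.84 [500.23459687  44.97147257] ((503.6120910644531, 52.33457946777344), (232.90834045410156, 127.99917602539062), 83.59181213378906)
[525.45395331 182.68836698   9.08672238] [-0.45934575 -0.29908646 -0.38156672]
shift [-37.1  -1.5   0.1] turn -0.0208082664750091 yang -6.2
```

View pics/push1.png

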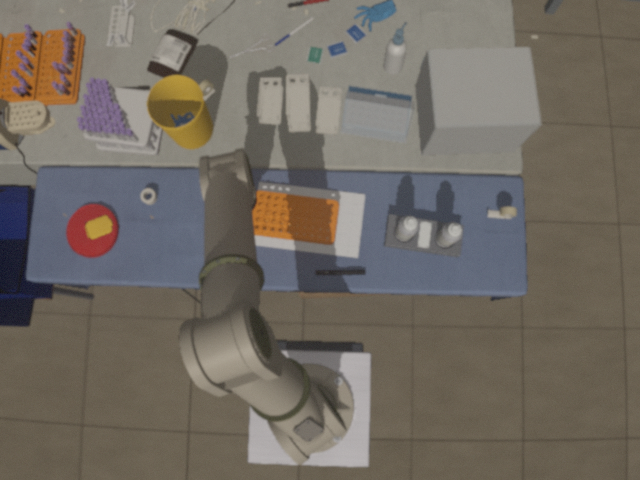

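The rack is at (295,217), aligned and about 37 mm short of the pad centre. I'll finish the push.

Scaled: -37 mm is -7.4, -1 mm is -0.2, -0.02 rad is -0.2.

Request:
tcp_steps --segments "0.65,-2,0,0,-0.1;0.65,-4,-0.2,0,-0.2;0.65,-5.8,-0.2,0,-0.2;0.65,-7,-0.2,0,-0.2;0.65,-7.4,-0.2,0,-0.2;0.65,-7.4,-0.2,0,-0.2;0.65,-4,-0.2,0,-0.2;0.65,-1,-0.2,0,-0.2;0.65,-1,-0.2,-12,-0.2;0.65,-1,-0.2,-24,-0.2;0.65,-1,-0.2,-36,-0.2;0.65,-1,-0.2,-48,-0.2"

```text
time_s: 5.82
eef_pos: [523.7, 180.7, 251.5]
ee_rot: [0.0, 0.737, 0.676, 0.0]
contact_force: [1.3, 0.7, -0.3]
finger_gap: 0.65
grip_force: 0.0
```

Run:
```python
from h import *
s=optics.snapshot("top");save(s,"push2")
for k,z in(("rack",40),("stand",36)):
  for r in finder.outline_of(s,k)[:1]: print(r["score"],at(s,r["centre"],z),quad(s,r["mask"],z))
for r in finder.outline_of(s,"can_a")[:2]:print(r["score"],r["centre"],[at(s,r["centre"],z) for z in (85,151)])
c=s["image"][160:290,230:490];cv2.imwrite("pics/push2c.png",cv2.resize(c[:,:,::-1],None,fx=3,fy=3,interpolation=2))
```

```text
0.85 [496.30373643  15.08382073] ((502.46484375, 16.42767333984375), (233.6566925048828, 125.23900604248047), 84.92342376708984)
0.89 [ 461.06163277 -300.57456264] ((464.94927978515625, -298.6109924316406), (209.53732299804688, 93.00414276123047), 82.47593688964844)
0.86 [449.9, 233.2] [array([ 462.48380652, -359.04564367]), array([ 450.14275629, -344.50678352])]
0.71 [404.4, 228.7] [array([ 471.30965735, -239.3727985 ]), array([ 458.56416367, -230.31793062])]
```

View pics/push2c.png

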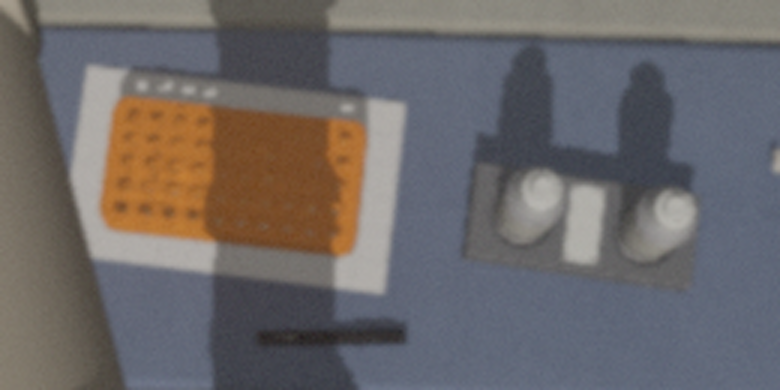

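The rack lies wholly on the pad. Next I'll locate the cans from their button tops, in both views.

Run:
```python
from h import *
s=optics.snapshot("top")
a,b=at(s,[409.8,222],150),at(s,[454.8,229],150);print(a,b,np.hypot(*(a-b)),(a+b)/2,np.degrees(np.arctan2(*(a-b)[::-1])))
im=s["image"];out=cv2.resize(im[195:265,375:475][:,:,::-1],None,fx=8,fy=8,interpolation=2).copy()
def circ(c,z,r): return [[c[0]+r*np.cos(t),c[1]+r*np.sin(t),z] for t in np.linspace(0,6.28,40)]
C=np.array([468,-297]);u=np.array([.122,.9925])
for k in(56,-56):
  for z,r,col in((10+116,25,(0,0,255)),(10+151,9,(0,255,0)),(36,27,(255,0,0))):
    cv2.polylines(out,[((proj(s,circ(C+k*u,z,r))+.5-[375,195])*8).astype(int)],True,col,1)
v=np.array([.9925,-.122]);B=[[*(C+i*42*v+j*102*u),36] for i,j in((1,1),(1,-1),(-1,-1),(-1,1))]
cv2.polylines(out,[((proj(s,B)+.5-[375,195])*8).astype(int)],True,(0,255,255),1)
t=optics.snapshot("side");o2=cv2.resize(t["image"][160:260,200:300][:,:,::-1],None,fx=4,fy=4,interpolation=2).copy()
for k in(56,-56):
  for z,r,col in((10+116,25,(0,0,255)),(10+151,9,(0,255,0)),(36,27,(255,0,0))):
    cv2.polylines(o2,[((proj(t,circ(C+k*u,z,r))+.5-[200,160])*4).astype(int)],True,col,1)
cv2.polylines(o2,[((proj(t,B)+.5-[200,160])*4).astype(int)],True,(0,255,255),1)
out=cv2.resize(out,(480,336));cv2.imwrite("pics/st.png",np.hstack([out,cv2.resize(o2,(320,320))[:320] if 0 else cv2.copyMakeBorder(cv2.resize(o2,(316,316)),0,20,0,0,0)]))
```

```text
[ 476.17044503 -243.99534276] [ 461.34243415 -357.26713377] 114.238209647857 [ 468.75643959 -300.63123826] 82.54201975748961
```

View pics/st.png

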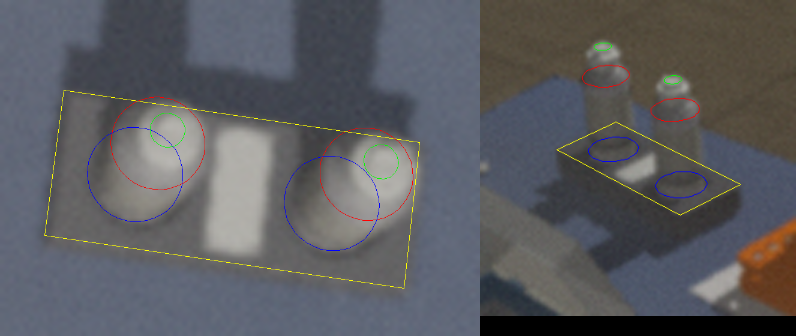

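The overlay agrees in both views. That puts well_1 at about (475,-241) and well_2 at about (461,-353). I'll go over well_1.

Add to h.py:
```python
def weigh(n=12):
    F=[]
    for i in range(n): optics.snapshot("top"); o=observe(); F.append(o["contact_force"])
    F=np.array(F);print("F",F.mean(0).round(2),"sd",F.std(0).round(2),"gap",o["finger_gap"],"grip",o["grip_force"],"pos",o["eef_pos"].round(1),"t",o["time_s"])
```

Run:
```python
from h import *
go([474.8,-241.4,251],-7);print(observe()["q"])
```

```text
shift [-424.   -12.5   -2.5] turn 0.03660750253455827 yang -4.9
[-0.70812111  0.22642504  0.38481511  1.55635765 -0.08591615  1.3774496
 -0.40107732]
```

Request:
tcp_steps --segments "1,-6,-0.2,0,0.1;1,-16,-0.6,0,0.2;1,-27,-1,0,0.3;1,-38,-1.2,0,0.37;1,-49,-1.6,0,0.37;1,-60,-1.8,0,0.37;1,-70,-2.2,0,0.37;1,-78,-2.4,0,0.37;1,-82.4,-2.5,0,0.37;1,-84.8,-2.5,0,0.37;1,-84.8,-2.5,0,0.37;1,-84.8,-2.5,0,0.37"

```text
time_s: 7.62
eef_pos: [475.1, -241.1, 248.9]
ee_rot: [-0.0, 0.749, 0.662, -0.0]
contact_force: [0.8, 0.1, 0.2]
finger_gap: 0.999
grip_force: 0.0
```

Run:
```python
from h import *
go([474.8,-241.4,94],-7);weigh(10);print(observe()["q"]);go([474.8,-241.4,94],-7)
```

```text
shift [-4.000e-01 -1.000e-01  1.549e+02] turn -0.000347694237379944 yang -7.0
F [ 0.17 -0.07  0.08] sd [0.48 0.34 0.43] gap 1.0024327677111773 grip 0.0 pos [ 474.9 -242.2  249.3] t 8.125
[-0.1930499   0.1998889   0.70990558  1.61953534 -0.13242916  1.37132715
  0.40955343]
shift [  0.7  -0.2 155.3] turn -0.0015941444041342094 yang -7.1
```

Scaled: 154.5 mm is 30.9, 148 mm is 29.6.

Request:
tcp_steps --segments "1,0,0,10,0;1,0,0,20,0;1,0,0,26,0;1,0,0,29.6,0;1,0,0,30.9,0;1,0,0,30.9,0"

```text
time_s: 8.88
eef_pos: [475.3, -242.5, 95.3]
ee_rot: [0.0, 0.75, 0.662, 0.0]
contact_force: [-0.3, 0.3, 0.4]
finger_gap: 0.998
grip_force: 0.0
```

Request:
tcp_steps --segments "0.3,0,0,0,0;0.3,0,0,0,0;0.3,0,0,0,0;0.3,0,0,0,0;0.3,0,0,0,0;0.3,0,0,0,0" --force 40

```text
time_s: 9.62
eef_pos: [475.3, -242.6, 95.8]
ee_rot: [0.001, 0.75, 0.662, 0.0]
contact_force: [-1.7, 1.0, 5.6]
finger_gap: 0.572
grip_force: 40.6
```

```bash
python3 -c "
from h import *
weigh(3)"
```

```text
F [-1.64  0.48  5.36] sd [0.38 0.34 0.55] gap 0.5711272772787954 grip 40.63921272754669 pos [ 475.3 -242.6   95.8] t 9.775
```

Scaled: -60 mm is -12, -58 mm is -11.6.

Request:
tcp_steps --segments "0.3,0,0,-1.2,0;0.3,0,0,-3,0;0.3,0,0,-5.6,0;0.3,0,0,-8.4,0;0.3,0,0,-10.4,0;0.3,0,0,-11.6,0;0.3,0,0,-12,0;0.3,0,0,-12,0" --force 40

```text
time_s: 10.78
eef_pos: [474.7, -242.2, 154.6]
ee_rot: [-0.0, 0.75, 0.662, -0.0]
contact_force: [-0.0, -0.3, -1.1]
finger_gap: 0.57
grip_force: 41.5
```

```bash
python3 -c "
from h import *
weigh(12)"
```

```text
F [ 0.   -0.03 -1.29] sd [0.33 0.56 0.55] gap 0.5743253651743035 grip 41.45505666732788 pos [ 474.8 -242.3  154.7] t 11.375
```

That is about 1.35 N, under 2 N, so this looks like the lighter can. I'll put it back in well_1.

Scaled: 60 mm is 12, 58 mm is 11.6.

Request:
tcp_steps --segments "0.3,0,0,3,0;0.3,0,0,6,0;0.3,0,0,8.4,0;0.3,0,0,10,0;0.3,0,0,11,0;0.3,0,0,11.6,0;0.3,0,0,12,0;0.3,0,0,12,0" --force 40

```text
time_s: 12.38
eef_pos: [475.0, -242.6, 95.9]
ee_rot: [0.0, 0.75, 0.662, 0.0]
contact_force: [-4.3, 1.6, 7.6]
finger_gap: 0.575
grip_force: 42.3
```

Request:
tcp_steps --segments "0.62,0,0,0,0;0.7,0,0,0,0;1,0,0,0,0;1,0,0,0,0;1,0,0,0,0;1,0,0,0,0;1,0,0,-6,0;1,0,0,-16,0;1,0,0,-26,0;1,0,0,-31,0;1,0,0,-31,0"

```text
time_s: 13.75
eef_pos: [475.8, -242.9, 251.9]
ee_rot: [0.002, 0.75, 0.662, 0.001]
contact_force: [0.4, -0.5, -0.5]
finger_gap: 1.002
grip_force: 0.0
```

Run:
```python
from h import *
s=optics.snapshot("top");save(s,"back")
for r in finder.outline_of(s,"can_a")[:2]:print(r["score"],r["centre"])
go([461.2,-353.3,251],-7);print(observe()["q"])
```

```text
0.78 [449.9, 233.8]
shift [-112.     0.4   -1.8] turn -0.0016968411939287315 yang -7.1
[-0.19861348  0.20067681  0.71687209  1.62007797 -0.13405472  1.37169864
  0.41110726]
```

Request:
tcp_steps --segments "1,-6,0,0,0;1,-13,0,0,0;1,-19,0,0,0;1,-22,0,0,0;1,-22.4,0,0,0;1,-22.4,0,0,0;1,-22.4,0,0,0"

```text
time_s: 14.72
eef_pos: [461.7, -352.1, 249.7]
ee_rot: [-0.0, 0.749, 0.663, 0.0]
contact_force: [-1.0, 0.7, 0.2]
finger_gap: 0.997
grip_force: 0.0
```

Run:
```python
from h import *
s=optics.snapshot("side");save(s,"back2")
cv2.imwrite("pics/back2c.png",cv2.resize(s["image"][100:280,180:400][:,:,::-1],None,fx=3,fy=3))
weigh(3);go([461.2,-353.3,95],-7)
```

```text
F [-0.04  0.12  0.57] sd [0.24 0.51 0.31] gap 1.000776413754054 grip 0.0 pos [ 461.3 -352.8  249.9] t 14.925
shift [-5.000e-01 -1.000e-01  1.549e+02] turn -0.0008197337004998029 yang -7.0
```

View pics/back2c.png

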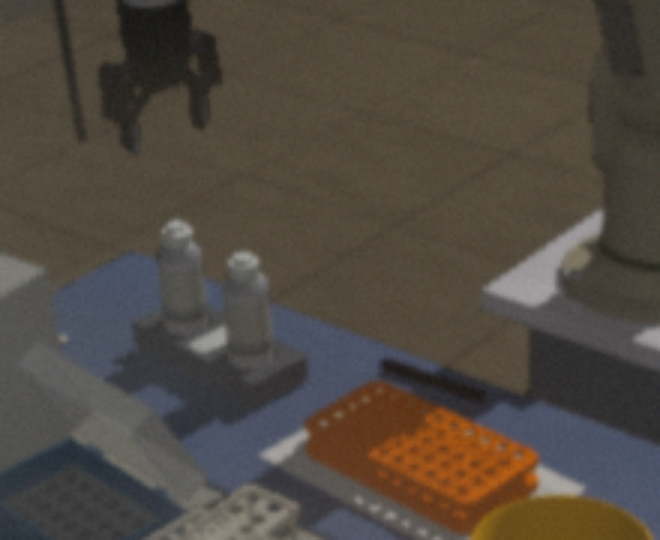

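The returned can (250,310) stands upright in its well at full depth, and the other can is at (183,280). I'll take the second can now.

Scaled: 154.5 mm is 30.9, 148 mm is 29.6.

Request:
tcp_steps --segments "1,0,0,10,0;1,0,0,20,0;1,0,0,26,0;1,0,0,29.6,0;1,0,0,30.9,0;1,0,0,30.9,0"

```text
time_s: 15.68
eef_pos: [461.4, -353.7, 96.0]
ee_rot: [0.0, 0.75, 0.662, 0.0]
contact_force: [0.4, -0.9, 0.5]
finger_gap: 1.0
grip_force: 0.0
```

Request:
tcp_steps --segments "0.3,0,0,0,0;0.3,0,0,0,0;0.3,0,0,0,0;0.3,0,0,0,0;0.3,0,0,0,0;0.3,0,0,0,0" --force 50

```text
time_s: 16.42
eef_pos: [461.4, -353.9, 96.5]
ee_rot: [0.001, 0.75, 0.662, 0.0]
contact_force: [-0.6, 0.7, 6.3]
finger_gap: 0.571
grip_force: 51.1
```

Request:
tcp_steps --segments "0.3,0,0,-1.2,0;0.3,0,0,-3,0;0.3,0,0,-5.6,0;0.3,0,0,-8.4,0;0.3,0,0,-12,0;0.3,0,0,-17,0;0.3,0,0,-21,0;0.3,0,0,-23.2,0;0.3,0,0,-24,0;0.3,0,0,-24,0"

```text
time_s: 17.68
eef_pos: [460.9, -353.3, 215.0]
ee_rot: [-0.0, 0.75, 0.662, -0.0]
contact_force: [0.2, 0.8, -4.4]
finger_gap: 0.574
grip_force: 52.2
```

```bash
python3 -c "
from h import *
weigh(12)
go([507,18,215],-7)"
```

```text
F [-0.02 -0.09 -3.49] sd [0.57 0.56 0.42] gap 0.5703684697036158 grip 52.20268785953522 pos [ 461.  -353.4  215.3] t 18.275
shift [ 3.743e+02 -3.000e-01  2.000e-01] turn -0.0018645930382431728 yang -7.1
```

The second can weighs about 3.5 N, so it is the heavier one. I'll raise it above the other can, carry it over the rack, then lower it.

Scaled: 285 mm is 57, 105 mm is 21.

Request:
tcp_steps --segments "0.3,0,0,-4,0;0.3,0,0,-10,0;0.3,0,0,-15,0;0.3,4,0,-16,0;0.3,12,0,-16,0;0.3,21,0,-16,0;0.3,30,0,-16,0;0.3,39,0,-16,0;0.3,48,0,-16,0;0.3,57,0,-15,0;0.3,65,0,-12,0;0.3,71,0,-8,0"

```text
time_s: 19.77
eef_pos: [505.2, 0.9, 255.3]
ee_rot: [0.0, 0.749, 0.663, 0.001]
contact_force: [0.9, -0.7, -4.1]
finger_gap: 0.571
grip_force: 52.7
```

Request:
tcp_steps --segments "0.3,2.4,0,2,0;0.3,3.6,0,4,0;0.3,3.8,0,4.4,0;0.3,3.8,0,4.4,0;0.3,3.8,0,4.4,0"

```text
time_s: 20.4
eef_pos: [507.6, 16.8, 233.9]
ee_rot: [0.0, 0.75, 0.661, 0.0]
contact_force: [0.3, -0.5, -3.1]
finger_gap: 0.571
grip_force: 52.7
```

Run:
```python
from h import *
weigh(4)
for n in("top","side"):
    s=optics.snapshot(n);save(s,"end"+n)
    for k,z in(("rack",40),("plaster_roll",25),("marker",10),("tape_snail",60)):
        for r in finder.outline_of(s,k)[:1]: print(n,k,r["score"],at(s,r["centre"],z))
a=cv2.imread("pics/endtop.png")[130:330,200:500];b=cv2.imread("pics/endside.png")[100:300,180:430]
cv2.imwrite("pics/end.png",np.hstack([cv2.resize(a,(400,267)),cv2.resize(b,(334,267))]))
```

```text
F [ 0.12 -0.   -3.27] sd [0.43 0.2  0.57] gap 0.5682542697236843 grip 52.66875386238098 pos [507.4  17.5 233.6] t 20.6
top rack 0.62 [493.63562203 -63.27740637]
top plaster_roll 0.6 [565.60431513 459.74914117]
top marker 0.69 [369.9137     -82.94279867]
side rack 0.75 [531.60995299  49.35541926]
side marker 0.64 [488.76556683  12.16666696]
```

View pics/end.png

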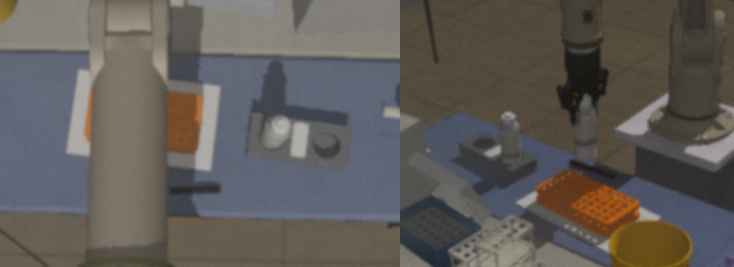

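The heavy can hangs upright over the middle of the rack, with its base at about 147 mm. The lighter can stands in well_1 and the rack is still on the pad.

```bash
python3 -c "
from rig import ctrl
print(ctrl.close_job())"
```

```text
the job is handed in; nothing more can be done
None
```

The job is handed in, with no verdict printed: the rack lies on the pad, the lighter can (about 1.4 N) is back in its well, and the gripper holds the fuller one (about 3.5 N) upright about 10 cm above the middle of the rack.

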